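# Free the seized bolt on the tasting-glass chest

## Robot

A 6-joint arm with a two-finger parallel gripper is mounted at the origin on the work surface. World frame = base frame: x ahead of the robot, y to its left, z up, the work surface at z = 0. Lengths are in m, angles in rad, forces in N, time in s.
With the tool pointing down it reaches from about 0.325 to 0.775 m from the base axis. Payload 9.3 kg.
Tool frame: the origin (TCP) lies midway between the tips of the shut fingers; the grasp point (between the pads) lies 19 mm behind it; z points along the fingers, y is the line along which they close (so a half turn about z gives the same grasp; the last joint's range is limited). The gripper opens to 85 mm and grips with 20 to 120 N. Pads are 22 mm wide; open, the fingers measure 114 mm over their backs; the gripper's body (76 mm by 85 mm) begins 54 mm behind the grasp point. The pads swing forward as they close: fully open they stand 13 mm farther back than shut.
Start: joints at [-1.282, 0.259, 0.021, 1.334, 0, 1.418], TCP at [0.235, -0.497, 0.231] pointing down, gripper open.
Joint ranges: [-3.04, 3.04], [-0.91, 1.82], [-1.04, 1.36], [-1.92, 1.95], [-1.52, 1.45], [-3.14, 3.14]. Speed limits (rad/s): [2.22, 2.22, 2.79, 3.14, 3.14, 3.14].

## Interface

Orientations are given as a rotation vector (axis times angle).
In Python, from station import bot, optics gives the robot as it stands. The module is installed in compiled form; this text tells all that it offers.
- The arm moves only by the tool servo_tool, never from a script. Its argument "plan" is a list of rows, each an object of numbers: "dx", "dy", "dz": the shift along the world's x, y, z in cm; "rx", "ry", "rz": the turn, a rotation vector about the world's x, y, z in degrees; "claw": the finger opening in cm, from 0 to 8.54. A call has 1 to 20 rows; each row is the pose to reach, as a shift and turn from the pose commanded when the call began; what a row does not reach only later rows make up. A row lasts 1/12 s, in which the tool goes at most 41.7 mm and 7.16 degrees, less where a joint would pass 70% of its speed; a pose out of reach is approached as far as the arm can. A call with a gripper value outside its range is refused whole. The fingers move at their own pace and stop on an object; "grip_force" is the grip in N (left out, the last holds). Time passes only in rows, so rows that repeat a pose let the fingers close. It gives the time, the measured TCP pose, the force, the opening and the grip force at its end, in the units of the state.
- bot.state(): the state, without advancing time (a new reading comes with each control period).
- optics.camera(name): name is "side" or "top" or "wrist"; returns a dict with "pixels" (400x640x3 uint8, red, green, blue), "intrinsics" (3x3 intrinsics, pixels), "R" (3x3) and "t" (3): a world point X has camera coordinates R X + t; the wrist camera has in their place "mount" (4x4, takes a point from camera to tool coordinates, whose origin is the TCP and whose axes are the flange's). Camera axes: x right, y down, z forward; pixel columns grow to the right and rows downward; lengths in m; the calibration is good to about 2 mm. A picture is of the moment at which its call begins: read the wrist's pose just before it. There is no depth.
- bot.hand_in(): hands the job in; it is judged then, once.
The state is a dict: "time": time; "joint_positions": joint angles; "joint_vel": joint speeds; "joint_torque": joint torques, N m; "position": TCP position; "orientation": TCP orientation; "wrist_force": force on the tool from outside, world axes, zero at the start; "torque": the same for the moment, N m; "finger_gap": opening from 0.0 (shut) to 1.0 (fully open); "grip_force": force on a finger pad.
Only numpy, scipy, OpenCV 4.12 (cv2) and the standard library are available. Lean on these libraries where they do the work, as an engineer would, in place of code of your own. Each camera call takes 0.05 s, during which the arm holds its last target. There are 200 camera calls.

## Task

The rusty slide bolt on top of the large plywood chest has seized. Work it free with short back-and-forth strokes: ease it out until it jams, push it back home, pull again, and go on until it runs, then leave it fully drawn so that the lid could be opened. Leave the bolt of the small chest as it is.

Things in the scene. Friction and masses are not known exactly. Their poses are not given: they have to be found in the camera images.
- big_chest: Large plywood chest, 180 (its x) by 240 (its y) by 70 mm high; heavy, fixed, lid stays shut. Origin: centre of its underside, z up. On top a rusty slide bolt, a 14 mm round rod along the chest's y at x = 0, drawn open towards the chest's +y. Three straps over the rod, 25 mm wide, top 92 mm above the table, at y = -80 (keeper), -42 and +50 mm.
- bolt_knob (a point): Centre of the top of the large bolt's knob: upright, round, 22 mm in diameter, fixed to the rod, its sides free from 25 to 64 mm above the chest's top, to grip from above. This point is 134 mm above the table, at x = 0, y = -12 mm + joint value in the chest's frame.
- bolt (a joint): Large bolt's slide in m: 0 home (shut), 0.045 fully drawn; stays where left. Moves at 3 to 15 N; work it slowly, about 25 mm/s. Seized: the first pull stops dead at about 13 mm; after a push back to within 3 mm of home the next pull stops dead at about 25 mm; after one more such push back it runs to the end at about 3 N. Pulling harder at a stop does not help.
- small_bolt_knob (a point): Top of the 15 mm knob of a similar, smaller bolt on the small plywood chest (130 by 160 mm, 70 mm high) that stands to one side of the large one: a bystander, to be left as it is. 134 mm above the table.

How it is judged:
By the outcome, as a careful person would: the job done as asked, in the order asked, and still so for the second after the job is handed in, with the robot touching nothing.
It also fails if it takes over 48 s, if anything falls off the work surface, if the arm or the gripper's body presses on something with over 40 N, if the wrist force passes 120 N, or if a joint passes its speed limit or range.

## Working session

There is one attempt and no reset: what is moved stays moved. The work goes in short steps, Python scripts to look and compute and a tool call to move; the robot and the scene stay as the last step left them, time stands still between calls to the robot, and variables do not carry over. Pictures are saved under pics/ and viewed, at most 10 in all, crops included, and the job is handed in when it is done.

Besides the shell and the picture viewer there is one more tool, called after "Request:" as name([rows], argument=value, ...), one row to a line, values as JSON. servo_tool: Moves the arm, as the interface text tells. Its arguments: {"type":"object","properties":{"plan":{"type":"array","items":{"type":"object","properties":{"dx":{"type":"number"},"dy":{"type":"number"},"dz":{"type":"number"},"rx":{"type":"number"},"ry":{"type":"number"},"rz":{"type":"number"},"claw":{"type":"number"}}}},"grip_force":{"type":"number"}},"required":["plan"]}

```bash
mkdir -p pics; python3 - <<'E'
from station import bot, optics
import cv2,numpy as np,pickle
print(bot.state())
d={}
for n in ("top","side"):
    c=optics.camera(n); d[n]=c
    cv2.imwrite(f"pics/{n}1.png",c["pixels"][:,:,::-1]); print(n,c["intrinsics"],c["R"],c["t"])
pickle.dump(d,open("d.pkl","wb"))
E
```

```text
{'time': 0.0, 'joint_positions': array([-1.28158932e+00,  2.59218142e-01,  2.07361386e-02,  1.33366693e+00,
        4.72451047e-05,  1.41819537e+00]), 'joint_vel': array([-0.00186653,  0.00017509,  0.00036711, -0.001256  ,  0.00053775,
       -0.00107875]), 'joint_torque': array([-1.78726435e-05, -5.55645525e+01,  3.44534683e+01,  1.38207569e-02,
       -2.26592665e-04, -1.14568945e-05]), 'position': array([ 0.23509484, -0.4969192 ,  0.23064197]), 'orientation': array([-3.06393145e+00, -6.88063357e-01,  7.09383099e-05]), 'wrist_force': array([0.29641248, 0.18404479, 0.232157  ]), 'torque': array([ 0.00014497, -0.00821096, -0.06749847]), 'grip_force': 0.0, 'finger_gap': 0.99914457821429}
top [[380.89135577   0.         325.09514226]
 [  0.         380.89135577 199.04232305]
 [  0.           0.           1.        ]] [[ 0.07400754 -0.99725625 -0.00169222]
 [-0.96907161 -0.07151514 -0.23619017]
 [ 0.23542111  0.01911974 -0.97170538]] [-0.05681099  0.56341457  0.64661671]
side [[432.16233894   0.         320.64348152]
 [  0.         432.16233894 203.06142547]
 [  0.           0.           1.        ]] [[-0.99601034 -0.08912274 -0.00453131]
 [-0.04427227  0.53758672 -0.84204542]
 [ 0.07748137 -0.83848534 -0.5393876 ]] [0.54930206 0.12216221 0.67262848]
```

View pics/top1.png

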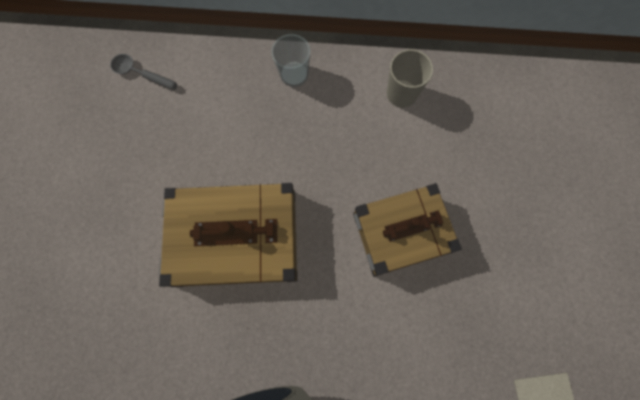

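View pics/side1.png

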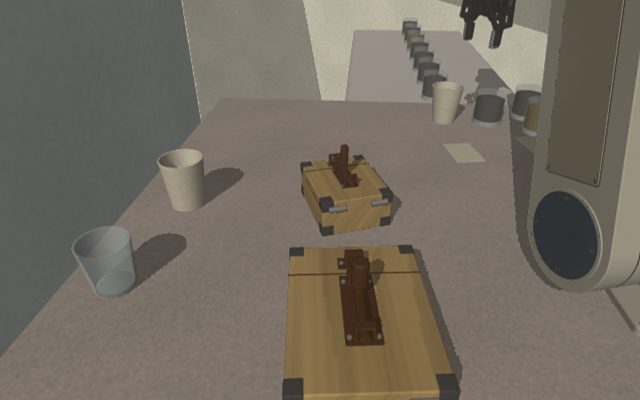

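The top view shows the large chest at (165–295, 185–285) with its keeper towards the right at about (270,230), so drawing open means going left in the image (world +y). The small chest is at (408,230). In the side view the large knob's top is near (360,258). I'll enlarge both.

```bash
python3 - <<'E'
import cv2,numpy as np,pickle
d=pickle.load(open("d.pkl","rb"))
a=d["top"]["pixels"][175:295,150:310,::-1]; b=d["side"]["pixels"][235:355,280:440,::-1]
f=lambda i:cv2.convertScaleAbs(cv2.resize(i,None,fx=4.9,fy=4.9,interpolation=cv2.INTER_CUBIC)[:,:],alpha=1.6)
f=lambda i:cv2.convertScaleAbs(cv2.resize(i,(640,480),interpolation=cv2.INTER_CUBIC),alpha=2)
im=np.vstack([f(a),f(b)]); cv2.imwrite("pics/z2.png",cv2.resize(np.hstack([f(a),f(b)]),(800,300)))
cv2.imwrite("pics/zt.png",f(a)); cv2.imwrite("pics/zs.png",f(b))
E
```

```text
(no output)
```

View pics/zt.png

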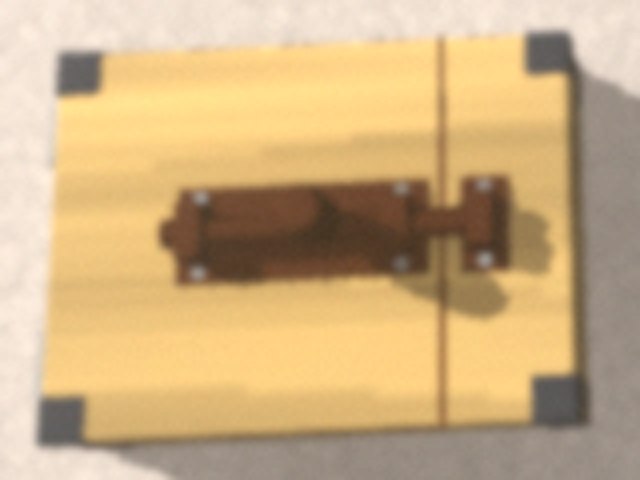

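View pics/zs.png

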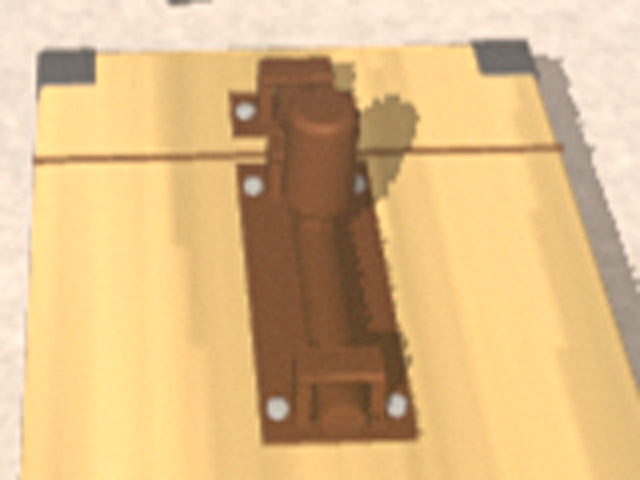

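In the top crop the lid corners are (58,52), (568,32), (580,425) and (38,443). In the side crop the knob's top ellipse is centred near (322,111).

```bash
cat > h.py <<'E'
import numpy as np
def ray(c,u,v,z):
    R=np.array(c["R"]);t=np.array(c["t"]);o=-R.T@t
    d=R.T@np.linalg.solve(np.array(c["intrinsics"]),[u,v,1.]); return o+d*(z-o[2])/d[2]
def proj(c,X):
    p=np.array(c["intrinsics"])@(np.array(c["R"])@X+np.array(c["t"])); return p[:2]/p[2]
E
python3 - <<'E'
import pickle,numpy as np
from h import *
d=pickle.load(open("d.pkl","rb"));T,S=d["top"],d["side"]
C=np.array([ray(T,150+u/4,175+v/4,.07) for u,v in [(58,52),(568,32),(580,425),(38,443)]])
print(C.round(4)); c=C.mean(0)
print([np.linalg.norm(C[i]-C[i-1]).round(4) for i in range(4)])
y=(C[0]+C[3]-C[1]-C[2]);y/=np.linalg.norm(y)
x=(C[0]+C[1]-C[2]-C[3]);x/=np.linalg.norm(x)
print("c",c,"yaw from y",np.degrees(np.arctan2(-y[0],y[1])),"from x",np.degrees(np.arctan2(x[1],x[0])))
k=c-0.012*y;k[2]=.134;print("knob pred",k,(proj(T,k)-[150,175])*4,(proj(S,k)-[280,235])*4)
print("knob side",ray(S,280+322/4,235+111/4,.134))
for u,v in [(200,198),(401,188),(485,185),(485,260),(401,263),(197,273)]:
    print(ray(T,150+u/4,175+v/4,.072).round(4))
Rw=__import__('cv2').Rodrigues(np.array([-3.06393145,-.688063357,7e-5]))[0];print(Rw.round(3))
E
```

```text
[[0.5645 0.288  0.07  ]
 [0.5919 0.0495 0.07  ]
 [0.4118 0.027  0.07  ]
 [0.3863 0.2657 0.07  ]]
[np.float64(0.1797), np.float64(0.24), np.float64(0.1816), np.float64(0.24)]
c [0.48862276 0.15753534 0.07      ] yaw from y 6.327710322337224 from x 7.1112153071431345
knob pred [0.48994534 0.14560845 0.134     ] [301.83385811 207.96259518] [322.39599419  92.97011237]
knob side [0.48996634 0.15385058 0.134     ]
[0.5002 0.21   0.072 ]
[0.5116 0.1187 0.072 ]
[0.5158 0.0804 0.072 ]
[0.4815 0.0767 0.072 ]
[0.4773 0.1145 0.072 ]
[0.466  0.2062 0.072 ]
[[ 0.904  0.428 -0.   ]
 [ 0.428 -0.904  0.001]
 [ 0.    -0.001 -1.   ]]
```

```bash
python3 - <<'E'
import pickle,numpy as np,cv2
from h import *
d=pickle.load(open("d.pkl","rb"));T,S=d["top"],d["side"]
for p in [(.5919,.0495,.07),(.4118,.027,.07),(.4773,.1145,.072),(.5116,.1187,.072),(.466,.2062,.072),(.5002,.21,.072)]:
    print(((proj(S,np.array(p))-[280,235])*4).round(1))
for n,c,o in (("top",T,(150,175)),("side",S,(280,235))):
    im=cv2.resize(c["pixels"][o[1]:o[1]+120,o[0]:o[0]+160,::-1],(640,480),interpolation=cv2.INTER_CUBIC)
    im=cv2.convertScaleAbs(im,alpha=3.2)
    for dy,col in ((0,(0,255,0)),(.008,(255,255,0))):
        k=np.array([.4899,.1456,.134])+dy*np.array([-.115,.993,0])
        P=[(proj(c,k+.011*np.array([np.cos(a),np.sin(a),0]))-o)*4 for a in np.linspace(0,6.28,40)]
        cv2.polylines(im,[np.int32(np.round(P))],True,col,1)
    cv2.imwrite(f"pics/o_{n}.png",im)
    if n=="top":a=im
cv2.imwrite("pics/o.png",np.hstack([a[120:340,120:520],im[40:260,120:520]]))
E
```

```text
[41.  44.3]
[528.7  31.9]
[353.2 178.9]
[249.4 181.6]
[393.7 400.1]
[274.2 402.5]
```

View pics/o.png

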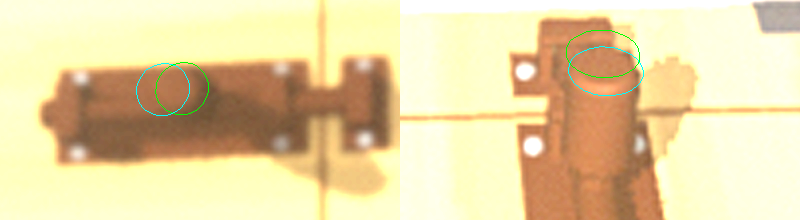

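The projected chest features agree in both views, apart from a small side-camera bias of about 1 px. The knob overlay puts the bolt at home, with the knob at about (0.490, 0.146) and the chest yawed about 6.8°. I'll move above it and turn so the fingers close along the chest's y.

Request:
servo_tool([
  {"dx": 25.5, "dy": 64.3, "dz": 0, "rz": 161.5},
  {"dx": 25.5, "dy": 64.3, "dz": 0, "rz": 161.5},
  {"dx": 25.5, "dy": 64.3, "dz": 0, "rz": 161.5},
  {"dx": 25.5, "dy": 64.3, "dz": 0, "rz": 161.5},
  {"dx": 25.5, "dy": 64.3, "dz": 0, "rz": 161.5},
  {"dx": 25.5, "dy": 64.3, "dz": 0, "rz": 161.5},
  {"dx": 25.5, "dy": 64.3, "dz": 0, "rz": 161.5},
  {"dx": 25.5, "dy": 64.3, "dz": 0, "rz": 161.5},
  {"dx": 25.5, "dy": 64.3, "dz": 0, "rz": 161.5},
  {"dx": 25.5, "dy": 64.3, "dz": 0, "rz": 161.5},
  {"dx": 25.5, "dy": 64.3, "dz": 0, "rz": 161.5},
  {"dx": 25.5, "dy": 64.3, "dz": 0, "rz": 161.5},
  {"dx": 25.5, "dy": 64.3, "dz": 0, "rz": 161.5},
  {"dx": 25.5, "dy": 64.3, "dz": 0, "rz": 161.5},
  {"dx": 25.5, "dy": 64.3, "dz": 0, "rz": 161.5},
  {"dx": 25.5, "dy": 64.3, "dz": 0, "rz": 161.5},
  {"dx": 25.5, "dy": 64.3, "dz": 0, "rz": 161.5},
  {"dx": 25.5, "dy": 64.3, "dz": 0, "rz": 161.5},
  {"dx": 25.5, "dy": 64.3, "dz": 0, "rz": 161.5},
  {"dx": 25.5, "dy": 64.3, "dz": 0, "rz": 161.5},
])

```text
invalid input at $.plan[0]: expected keys dx, dy, dz, rx, ry, rz, claw
```

Request:
servo_tool([
  {"dx": 25.5, "dy": 64.3, "dz": 0, "rx": 0, "ry": 0, "rz": 161.5, "claw": 8.5},
  {"dx": 25.5, "dy": 64.3, "dz": 0, "rx": 0, "ry": 0, "rz": 161.5, "claw": 8.5},
  {"dx": 25.5, "dy": 64.3, "dz": 0, "rx": 0, "ry": 0, "rz": 161.5, "claw": 8.5},
  {"dx": 25.5, "dy": 64.3, "dz": 0, "rx": 0, "ry": 0, "rz": 161.5, "claw": 8.5},
  {"dx": 25.5, "dy": 64.3, "dz": 0, "rx": 0, "ry": 0, "rz": 161.5, "claw": 8.5},
  {"dx": 25.5, "dy": 64.3, "dz": 0, "rx": 0, "ry": 0, "rz": 161.5, "claw": 8.5},
  {"dx": 25.5, "dy": 64.3, "dz": 0, "rx": 0, "ry": 0, "rz": 161.5, "claw": 8.5},
  {"dx": 25.5, "dy": 64.3, "dz": 0, "rx": 0, "ry": 0, "rz": 161.5, "claw": 8.5},
  {"dx": 25.5, "dy": 64.3, "dz": 0, "rx": 0, "ry": 0, "rz": 161.5, "claw": 8.5},
  {"dx": 25.5, "dy": 64.3, "dz": 0, "rx": 0, "ry": 0, "rz": 161.5, "claw": 8.5},
  {"dx": 25.5, "dy": 64.3, "dz": 0, "rx": 0, "ry": 0, "rz": 161.5, "claw": 8.5},
  {"dx": 25.5, "dy": 64.3, "dz": 0, "rx": 0, "ry": 0, "rz": 161.5, "claw": 8.5},
  {"dx": 25.5, "dy": 64.3, "dz": 0, "rx": 0, "ry": 0, "rz": 161.5, "claw": 8.5},
  {"dx": 25.5, "dy": 64.3, "dz": 0, "rx": 0, "ry": 0, "rz": 161.5, "claw": 8.5},
  {"dx": 25.5, "dy": 64.3, "dz": 0, "rx": 0, "ry": 0, "rz": 161.5, "claw": 8.5},
  {"dx": 25.5, "dy": 64.3, "dz": 0, "rx": 0, "ry": 0, "rz": 161.5, "claw": 8.5},
  {"dx": 25.5, "dy": 64.3, "dz": 0, "rx": 0, "ry": 0, "rz": 161.5, "claw": 8.5},
  {"dx": 25.5, "dy": 64.3, "dz": 0, "rx": 0, "ry": 0, "rz": 161.5, "claw": 8.5},
  {"dx": 25.5, "dy": 64.3, "dz": 0, "rx": 0, "ry": 0, "rz": 161.5, "claw": 8.5},
  {"dx": 25.5, "dy": 64.3, "dz": 0, "rx": 0, "ry": 0, "rz": 161.5, "claw": 8.5},
])

```text
time: 1.77
position: [0.49, 0.1466, 0.2306]
orientation: [-0.301, -3.126, 0.001]
wrist_force: [-0.9, 0.3, -0.1]
finger_gap: 0.998
grip_force: 0.0
```

Request:
servo_tool([
  {"dx": 0, "dy": 0, "dz": -4, "rx": 0, "ry": 0, "rz": 18, "claw": 8.5},
  {"dx": 0, "dy": 0, "dz": -4, "rx": 0, "ry": 0, "rz": 18, "claw": 8.5},
  {"dx": 0, "dy": 0, "dz": -4, "rx": 0, "ry": 0, "rz": 18, "claw": 8.5},
  {"dx": 0, "dy": 0, "dz": -4, "rx": 0, "ry": 0, "rz": 18, "claw": 8.5},
  {"dx": 0, "dy": 0, "dz": -4, "rx": 0, "ry": 0, "rz": 18, "claw": 8.5},
])

```text
time: 2.18
position: [0.4901, 0.1458, 0.1912]
orientation: [0.176, -3.136, 0.0]
wrist_force: [0.9, -0.0, -0.1]
finger_gap: 0.995
grip_force: 0.0
```

```bash
python3 - <<'E'
from station import bot, optics
import cv2,numpy as np
from h import *
s=bot.state();c=optics.camera("wrist")
M=np.array(c["mount"]);Rt=cv2.Rodrigues(s["orientation"])[0]
Rc=Rt@M[:3,:3];tc=Rt@M[:3,3]+s["position"]
C=dict(intrinsics=c["intrinsics"],R=Rc.T,t=-Rc.T@tc)
print(s["position"],Rt.round(3)[:,1],M.round(3),np.array(c["intrinsics"])[0])
im=c["pixels"][:,:,::-1].copy()
k=np.array([.490,.146,.134])
P=[proj(C,k+.011*np.array([np.cos(a),np.sin(a),0])) for a in np.linspace(0,6.28,40)]
print(proj(C,k)); np.savez("w.npz",**C)
cv2.polylines(im,[np.int32(np.round(P))],True,(0,255,0),1);cv2.imwrite("pics/w1.png",cv2.convertScaleAbs(im,alpha=1.7))
E
```

```text
[0.49014557 0.1458189  0.19117669] [-0.112  0.994 -0.   ] [[ 0.001 -0.953 -0.304  0.077]
 [ 1.     0.001  0.001 -0.   ]
 [-0.001 -0.304  0.953 -0.142]
 [ 0.     0.     0.     1.   ]] [288.64462309   0.         316.34764979]
[316.73127265 219.37875697]
```

View pics/w1.png

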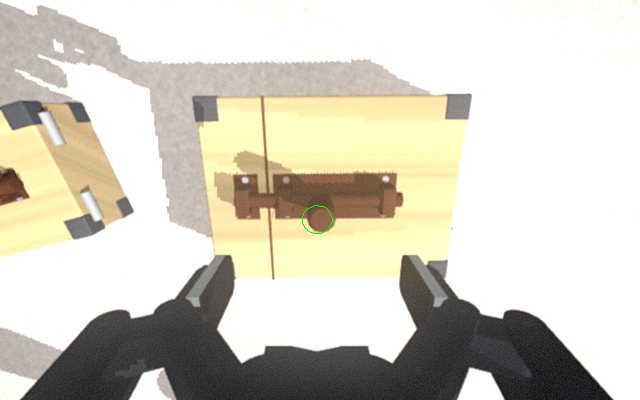

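The wrist view shows the knob's top at (320,219), and the prediction was (317,219). That's about 1–2 mm off towards +y. I'll descend and grip.

Request:
servo_tool([
  {"dx": 0, "dy": 0.15, "dz": -2, "rx": 0, "ry": 0, "rz": 0, "claw": 8.5},
  {"dx": 0, "dy": 0.15, "dz": -4, "rx": 0, "ry": 0, "rz": 0, "claw": 8.5},
  {"dx": 0, "dy": 0.15, "dz": -6, "rx": 0, "ry": 0, "rz": 0, "claw": 8.0},
  {"dx": 0, "dy": 0.15, "dz": -7.5, "rx": 0, "ry": 0, "rz": 0, "claw": 7},
  {"dx": 0, "dy": 0.15, "dz": -8.5, "rx": 0, "ry": 0, "rz": 0, "claw": 6},
  {"dx": 0, "dy": 0.15, "dz": -9, "rx": 0, "ry": 0, "rz": 0, "claw": 5},
  {"dx": 0, "dy": 0.15, "dz": -9, "rx": 0, "ry": 0, "rz": 0, "claw": 4},
  {"dx": 0, "dy": 0.15, "dz": -9, "rx": 0, "ry": 0, "rz": 0, "claw": 3.2},
  {"dx": 0, "dy": 0.15, "dz": -9, "rx": 0, "ry": 0, "rz": 0, "claw": 2.8},
  {"dx": 0, "dy": 0.15, "dz": -9, "rx": 0, "ry": 0, "rz": 0, "claw": 2.4},
  {"dx": 0, "dy": 0.15, "dz": -9, "rx": 0, "ry": 0, "rz": 0, "claw": 2.0},
  {"dx": 0, "dy": 0.15, "dz": -9, "rx": 0, "ry": 0, "rz": 0, "claw": 1.0},
  {"dx": 0, "dy": 0.15, "dz": -9, "rx": 0, "ry": 0, "rz": 0, "claw": 1.0},
  {"dx": 0, "dy": 0.15, "dz": -9, "rx": 0, "ry": 0, "rz": 0, "claw": 1.0},
  {"dx": 0, "dy": 0.15, "dz": -9, "rx": 0, "ry": 0, "rz": 0, "claw": 1.0},
], grip_force=60)

```text
time: 3.48
position: [0.4907, 0.1476, 0.1024]
orientation: [-0.179, 3.134, 0.001]
wrist_force: [-1.0, 1.4, 5.6]
finger_gap: 0.237
grip_force: 58.4
```

Request:
servo_tool([
  {"dx": -0.02, "dy": 0.2, "dz": 0, "rx": 0, "ry": 0, "rz": 0, "claw": 1.0},
  {"dx": -0.05, "dy": 0.4, "dz": 0, "rx": 0, "ry": 0, "rz": 0, "claw": 1.0},
  {"dx": -0.07, "dy": 0.6, "dz": 0, "rx": 0, "ry": 0, "rz": 0, "claw": 1.0},
  {"dx": -0.09, "dy": 0.8, "dz": 0, "rx": 0, "ry": 0, "rz": 0, "claw": 1.0},
  {"dx": -0.12, "dy": 1.0, "dz": 0, "rx": 0, "ry": 0, "rz": 0, "claw": 1.0},
  {"dx": -0.14, "dy": 1.2, "dz": 0, "rx": 0, "ry": 0, "rz": 0, "claw": 1.0},
  {"dx": -0.14, "dy": 1.2, "dz": 0, "rx": 0, "ry": 0, "rz": 0, "claw": 1.0},
])

```text
time: 4.07
position: [0.4895, 0.1584, 0.1024]
orientation: [-0.178, 3.134, -0.004]
wrist_force: [-0.7, -6.7, 6.1]
finger_gap: 0.235
grip_force: 58.6
```

Request:
servo_tool([
  {"dx": -0.01, "dy": 0.1, "dz": 0, "rx": 0, "ry": 0, "rz": 0, "claw": 1.0},
  {"dx": -0.02, "dy": 0.2, "dz": 0, "rx": 0, "ry": 0, "rz": 0, "claw": 1.0},
  {"dx": -0.03, "dy": 0.3, "dz": 0, "rx": 0, "ry": 0, "rz": 0, "claw": 1.0},
  {"dx": -0.03, "dy": 0.3, "dz": 0, "rx": 0, "ry": 0, "rz": 0, "claw": 1.0},
])

```text
time: 4.4
position: [0.4891, 0.161, 0.1024]
orientation: [-0.178, 3.135, -0.005]
wrist_force: [-1.5, -9.0, 6.4]
finger_gap: 0.238
grip_force: 58.8
```

Request:
servo_tool([
  {"dx": -0.01, "dy": 0.1, "dz": 0, "rx": 0, "ry": 0, "rz": 0, "claw": 1.0},
  {"dx": -0.02, "dy": 0.2, "dz": 0, "rx": 0, "ry": 0, "rz": 0, "claw": 1.0},
  {"dx": -0.02, "dy": 0.2, "dz": 0, "rx": 0, "ry": 0, "rz": 0, "claw": 1.0},
])

```text
time: 4.65
position: [0.4891, 0.1613, 0.1024]
orientation: [-0.176, 3.135, -0.01]
wrist_force: [-0.2, -19.1, 7.5]
finger_gap: 0.239
grip_force: 59.3
```

It jammed at y≈0.161, about 13 mm out. Now I'll push it home.

Request:
servo_tool([
  {"dx": 0.02, "dy": -0.2, "dz": 0, "rx": 0, "ry": 0, "rz": 0, "claw": 1.0},
  {"dx": 0.05, "dy": -0.4, "dz": 0, "rx": 0, "ry": 0, "rz": 0, "claw": 1.0},
  {"dx": 0.07, "dy": -0.6, "dz": 0, "rx": 0, "ry": 0, "rz": 0, "claw": 1.0},
  {"dx": 0.09, "dy": -0.8, "dz": 0, "rx": 0, "ry": 0, "rz": 0, "claw": 1.0},
  {"dx": 0.12, "dy": -1.0, "dz": 0, "rx": 0, "ry": 0, "rz": 0, "claw": 1.0},
  {"dx": 0.14, "dy": -1.2, "dz": 0, "rx": 0, "ry": 0, "rz": 0, "claw": 1.0},
  {"dx": 0.16, "dy": -1.4, "dz": 0, "rx": 0, "ry": 0, "rz": 0, "claw": 1.0},
  {"dx": 0.18, "dy": -1.6, "dz": 0, "rx": 0, "ry": 0, "rz": 0, "claw": 1.0},
  {"dx": 0.2, "dy": -1.7, "dz": 0, "rx": 0, "ry": 0, "rz": 0, "claw": 1.0},
  {"dx": 0.2, "dy": -1.75, "dz": 0, "rx": 0, "ry": 0, "rz": 0, "claw": 1.0},
  {"dx": 0.2, "dy": -1.75, "dz": 0, "rx": 0, "ry": 0, "rz": 0, "claw": 1.0},
])

```text
time: 5.57
position: [0.4907, 0.1476, 0.1024]
orientation: [-0.18, 3.134, 0.003]
wrist_force: [-1.0, 4.3, 5.8]
finger_gap: 0.237
grip_force: 59.0
```

Request:
servo_tool([
  {"dx": 0.01, "dy": -0.1, "dz": 0, "rx": 0, "ry": 0, "rz": 0, "claw": 1.0},
  {"dx": 0.01, "dy": -0.1, "dz": 0, "rx": 0, "ry": 0, "rz": 0, "claw": 1.0},
])

```text
time: 5.73
position: [0.4908, 0.1475, 0.1025]
orientation: [-0.181, 3.134, 0.006]
wrist_force: [-2.0, 10.2, 5.1]
finger_gap: 0.236
grip_force: 59.2
```

It's home, against the stop. Second pull.

Request:
servo_tool([
  {"dx": -0.02, "dy": 0.2, "dz": 0, "rx": 0, "ry": 0, "rz": 0, "claw": 1.0},
  {"dx": -0.05, "dy": 0.4, "dz": 0, "rx": 0, "ry": 0, "rz": 0, "claw": 1.0},
  {"dx": -0.07, "dy": 0.6, "dz": 0, "rx": 0, "ry": 0, "rz": 0, "claw": 1.0},
  {"dx": -0.09, "dy": 0.8, "dz": 0, "rx": 0, "ry": 0, "rz": 0, "claw": 1.0},
  {"dx": -0.12, "dy": 1.0, "dz": 0, "rx": 0, "ry": 0, "rz": 0, "claw": 1.0},
  {"dx": -0.14, "dy": 1.2, "dz": 0, "rx": 0, "ry": 0, "rz": 0, "claw": 1.0},
  {"dx": -0.16, "dy": 1.4, "dz": 0, "rx": 0, "ry": 0, "rz": 0, "claw": 1.0},
  {"dx": -0.19, "dy": 1.6, "dz": 0, "rx": 0, "ry": 0, "rz": 0, "claw": 1.0},
  {"dx": -0.21, "dy": 1.8, "dz": 0, "rx": 0, "ry": 0, "rz": 0, "claw": 1.0},
  {"dx": -0.24, "dy": 2.0, "dz": 0, "rx": 0, "ry": 0, "rz": 0, "claw": 1.0},
  {"dx": -0.26, "dy": 2.2, "dz": 0, "rx": 0, "ry": 0, "rz": 0, "claw": 1.0},
  {"dx": -0.28, "dy": 2.4, "dz": 0, "rx": 0, "ry": 0, "rz": 0, "claw": 1.0},
  {"dx": -0.3, "dy": 2.6, "dz": 0, "rx": 0, "ry": 0, "rz": 0, "claw": 1.0},
  {"dx": -0.31, "dy": 2.7, "dz": 0, "rx": 0, "ry": 0, "rz": 0, "claw": 1.0},
])

```text
time: 6.9
position: [0.4879, 0.1716, 0.1024]
orientation: [-0.178, 3.135, -0.004]
wrist_force: [-1.5, -7.4, 6.5]
finger_gap: 0.237
grip_force: 59.5
```

Request:
servo_tool([
  {"dx": -0.01, "dy": 0.1, "dz": 0, "rx": 0, "ry": 0, "rz": 0, "claw": 1.0},
  {"dx": -0.02, "dy": 0.2, "dz": 0, "rx": 0, "ry": 0, "rz": 0, "claw": 1.0},
  {"dx": -0.02, "dy": 0.2, "dz": 0, "rx": 0, "ry": 0, "rz": 0, "claw": 1.0},
])

```text
time: 7.15
position: [0.4877, 0.173, 0.1024]
orientation: [-0.177, 3.135, -0.006]
wrist_force: [-0.6, -11.8, 7.9]
finger_gap: 0.237
grip_force: 59.7
```

Request:
servo_tool([
  {"dx": -0.01, "dy": 0.1, "dz": 0, "rx": 0, "ry": 0, "rz": 0, "claw": 1.0},
  {"dx": -0.02, "dy": 0.15, "dz": 0, "rx": 0, "ry": 0, "rz": 0, "claw": 1.0},
  {"dx": -0.02, "dy": 0.15, "dz": 0, "rx": 0, "ry": 0, "rz": 0, "claw": 1.0},
])

```text
time: 7.4
position: [0.4876, 0.1733, 0.1024]
orientation: [-0.176, 3.135, -0.01]
wrist_force: [-0.1, -19.1, 8.0]
finger_gap: 0.232
grip_force: 60.1
```

It jammed at about 25 mm. Second push home.

Request:
servo_tool([
  {"dx": 0.02, "dy": -0.2, "dz": 0, "rx": 0, "ry": 0, "rz": 0, "claw": 1.0},
  {"dx": 0.05, "dy": -0.4, "dz": 0, "rx": 0, "ry": 0, "rz": 0, "claw": 1.0},
  {"dx": 0.07, "dy": -0.6, "dz": 0, "rx": 0, "ry": 0, "rz": 0, "claw": 1.0},
  {"dx": 0.09, "dy": -0.8, "dz": 0, "rx": 0, "ry": 0, "rz": 0, "claw": 1.0},
  {"dx": 0.12, "dy": -1.0, "dz": 0, "rx": 0, "ry": 0, "rz": 0, "claw": 1.0},
  {"dx": 0.14, "dy": -1.2, "dz": 0, "rx": 0, "ry": 0, "rz": 0, "claw": 1.0},
  {"dx": 0.16, "dy": -1.4, "dz": 0, "rx": 0, "ry": 0, "rz": 0, "claw": 1.0},
  {"dx": 0.19, "dy": -1.6, "dz": 0, "rx": 0, "ry": 0, "rz": 0, "claw": 1.0},
  {"dx": 0.21, "dy": -1.8, "dz": 0, "rx": 0, "ry": 0, "rz": 0, "claw": 1.0},
  {"dx": 0.24, "dy": -2.0, "dz": 0, "rx": 0, "ry": 0, "rz": 0, "claw": 1.0},
  {"dx": 0.26, "dy": -2.2, "dz": 0, "rx": 0, "ry": 0, "rz": 0, "claw": 1.0},
  {"dx": 0.28, "dy": -2.4, "dz": 0, "rx": 0, "ry": 0, "rz": 0, "claw": 1.0},
  {"dx": 0.3, "dy": -2.6, "dz": 0, "rx": 0, "ry": 0, "rz": 0, "claw": 1.0},
  {"dx": 0.33, "dy": -2.8, "dz": 0, "rx": 0, "ry": 0, "rz": 0, "claw": 1.0},
  {"dx": 0.34, "dy": -2.95, "dz": 0, "rx": 0, "ry": 0, "rz": 0, "claw": 1.0},
  {"dx": 0.35, "dy": -3.05, "dz": 0, "rx": 0, "ry": 0, "rz": 0, "claw": 1.0},
  {"dx": 0.35, "dy": -3.05, "dz": 0, "rx": 0, "ry": 0, "rz": 0, "claw": 1.0},
])

```text
time: 8.82
position: [0.4907, 0.1475, 0.1024]
orientation: [-0.181, 3.134, 0.006]
wrist_force: [-1.9, 10.3, 5.5]
finger_gap: 0.237
grip_force: 59.8
```

It's home again. Final pull, in two calls.

Request:
servo_tool([
  {"dx": -0.02, "dy": 0.2, "dz": 0, "rx": 0, "ry": 0, "rz": 0, "claw": 1.0},
  {"dx": -0.05, "dy": 0.4, "dz": 0, "rx": 0, "ry": 0, "rz": 0, "claw": 1.0},
  {"dx": -0.07, "dy": 0.6, "dz": 0, "rx": 0, "ry": 0, "rz": 0, "claw": 1.0},
  {"dx": -0.09, "dy": 0.8, "dz": 0, "rx": 0, "ry": 0, "rz": 0, "claw": 1.0},
  {"dx": -0.12, "dy": 1.0, "dz": 0, "rx": 0, "ry": 0, "rz": 0, "claw": 1.0},
  {"dx": -0.14, "dy": 1.2, "dz": 0, "rx": 0, "ry": 0, "rz": 0, "claw": 1.0},
  {"dx": -0.16, "dy": 1.4, "dz": 0, "rx": 0, "ry": 0, "rz": 0, "claw": 1.0},
  {"dx": -0.19, "dy": 1.6, "dz": 0, "rx": 0, "ry": 0, "rz": 0, "claw": 1.0},
  {"dx": -0.21, "dy": 1.8, "dz": 0, "rx": 0, "ry": 0, "rz": 0, "claw": 1.0},
  {"dx": -0.24, "dy": 2.0, "dz": 0, "rx": 0, "ry": 0, "rz": 0, "claw": 1.0},
  {"dx": -0.26, "dy": 2.2, "dz": 0, "rx": 0, "ry": 0, "rz": 0, "claw": 1.0},
  {"dx": -0.28, "dy": 2.4, "dz": 0, "rx": 0, "ry": 0, "rz": 0, "claw": 1.0},
  {"dx": -0.3, "dy": 2.6, "dz": 0, "rx": 0, "ry": 0, "rz": 0, "claw": 1.0},
  {"dx": -0.33, "dy": 2.8, "dz": 0, "rx": 0, "ry": 0, "rz": 0, "claw": 1.0},
  {"dx": -0.35, "dy": 3.0, "dz": 0, "rx": 0, "ry": 0, "rz": 0, "claw": 1.0},
])

```text
time: 10.07
position: [0.4874, 0.1754, 0.1024]
orientation: [-0.179, 3.135, -0.002]
wrist_force: [-1.0, -4.3, 6.1]
finger_gap: 0.239
grip_force: 59.9
```

Request:
servo_tool([
  {"dx": -0.02, "dy": 0.2, "dz": 0, "rx": 0, "ry": 0, "rz": 0, "claw": 1.0},
  {"dx": -0.05, "dy": 0.4, "dz": 0, "rx": 0, "ry": 0, "rz": 0, "claw": 1.0},
  {"dx": -0.07, "dy": 0.6, "dz": 0, "rx": 0, "ry": 0, "rz": 0, "claw": 1.0},
  {"dx": -0.09, "dy": 0.8, "dz": 0, "rx": 0, "ry": 0, "rz": 0, "claw": 1.0},
  {"dx": -0.12, "dy": 1.0, "dz": 0, "rx": 0, "ry": 0, "rz": 0, "claw": 1.0},
  {"dx": -0.14, "dy": 1.2, "dz": 0, "rx": 0, "ry": 0, "rz": 0, "claw": 1.0},
  {"dx": -0.16, "dy": 1.4, "dz": 0, "rx": 0, "ry": 0, "rz": 0, "claw": 1.0},
  {"dx": -0.19, "dy": 1.6, "dz": 0, "rx": 0, "ry": 0, "rz": 0, "claw": 1.0},
  {"dx": -0.2, "dy": 1.75, "dz": 0, "rx": 0, "ry": 0, "rz": 0, "claw": 1.0},
  {"dx": -0.21, "dy": 1.85, "dz": 0, "rx": 0, "ry": 0, "rz": 0, "claw": 1.0},
  {"dx": -0.21, "dy": 1.85, "dz": 0, "rx": 0, "ry": 0, "rz": 0, "claw": 1.0},
])

```text
time: 10.98
position: [0.4853, 0.1925, 0.1024]
orientation: [-0.177, 3.135, -0.007]
wrist_force: [-1.1, -13.0, 7.3]
finger_gap: 0.234
grip_force: 60.3
```

At the end stop, about 45 mm out. Release and lift away.

Request:
servo_tool([
  {"dx": 0.01, "dy": -0.1, "dz": 0, "rx": 0, "ry": 0, "rz": 0, "claw": 2.6},
  {"dx": 0.01, "dy": -0.1, "dz": 0, "rx": 0, "ry": 0, "rz": 0, "claw": 3.5},
  {"dx": 0.01, "dy": -0.1, "dz": 0, "rx": 0, "ry": 0, "rz": 0, "claw": 5},
  {"dx": 0.01, "dy": -0.1, "dz": 0, "rx": 0, "ry": 0, "rz": 0, "claw": 6},
  {"dx": 0.01, "dy": -0.1, "dz": 0, "rx": 0, "ry": 0, "rz": 0, "claw": 6},
  {"dx": 0.01, "dy": -0.1, "dz": 0, "rx": 0, "ry": 0, "rz": 0, "claw": 6},
  {"dx": 0.01, "dy": -0.1, "dz": 1, "rx": 0, "ry": 0, "rz": 0, "claw": 6},
  {"dx": 0.01, "dy": -0.1, "dz": 3, "rx": 0, "ry": 0, "rz": 0, "claw": 6},
  {"dx": 0.01, "dy": -0.1, "dz": 6, "rx": 0, "ry": 0, "rz": 0, "claw": 6},
  {"dx": 0.01, "dy": -0.1, "dz": 9, "rx": 0, "ry": 0, "rz": 0, "claw": 6},
  {"dx": 0.01, "dy": -0.1, "dz": 11, "rx": 0, "ry": 0, "rz": 0, "claw": 6},
  {"dx": 0.01, "dy": -0.1, "dz": 11, "rx": 0, "ry": 0, "rz": 0, "claw": 6},
  {"dx": 0.01, "dy": -0.1, "dz": 11, "rx": 0, "ry": 0, "rz": 0, "claw": 6},
])

```text
time: 12.07
position: [0.4853, 0.1935, 0.2128]
orientation: [-0.18, 3.134, 0.001]
wrist_force: [-0.2, 0.6, -0.7]
finger_gap: 0.703
grip_force: 0.0
```

```bash
python3 - <<'E'
from station import bot, optics
import cv2,numpy as np
from h import *
s=bot.state();c=optics.camera("wrist")
M=np.array(c["mount"]);Rt=cv2.Rodrigues(s["orientation"])[0]
Rc=Rt@M[:3,:3];tc=Rt@M[:3,3]+s["position"]
C=dict(intrinsics=c["intrinsics"],R=Rc.T,t=-Rc.T@tc)
im=c["pixels"][:,:,::-1].copy()
k=np.array([.4853,.1925,.134])
P=[proj(C,k+.011*np.array([np.cos(a),np.sin(a),0])) for a in np.linspace(0,6.28,40)]
print(s["position"],s["time"],s["wrist_force"],proj(C,k))
cv2.polylines(im,[np.int32(np.round(P))],True,(0,255,0),1);cv2.imwrite("pics/w2.png",cv2.convertScaleAbs(im,alpha=1.7))
E
```

```text
[0.48530988 0.19349453 0.21275814] 12.0667 [-0.20224433  0.64436557 -0.73055053] [315.18828369 209.49985903]
```

View pics/w2.png

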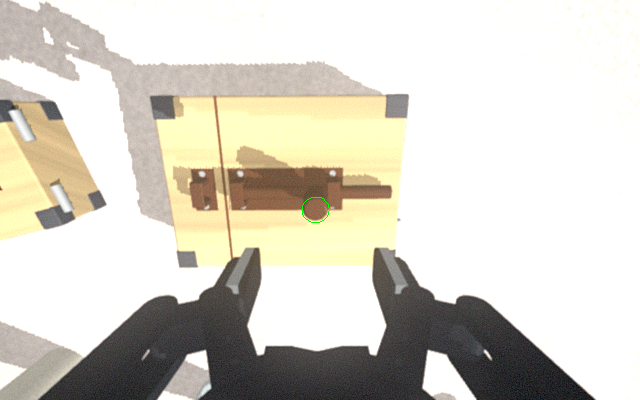

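The bolt is drawn: its rod end sticks out to (390,191), the knob is at (316,209) by the +50 strap, and the keeper at (200,190) is empty. The gripper is clear.

```bash
python3 -c "
from station import bot
print(bot.hand_in())"
```

```text
the job is handed in; nothing more can be done
None
```

The large chest's bolt jammed at about 13 mm and then 25 mm, was pushed home after each jam, ran free on the third pull and is left fully drawn (about 45 mm); the gripper is clear, the small chest was never touched, and the job was handed in at about 12 s.

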